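Park the spring bolt and draw out the jar tray

ROBOT

A 7-joint arm with a two-finger parallel gripper is mounted at the origin on the work surface. World frame = base frame: x ahead of the robot, y to its left, z up, the work surface at z = 0. Lengths are in m, angles in rad, forces in N, time in s.
With the tool pointing down it reaches from about 0.375 to 0.925 m from the base axis. Payload 3.1 kg.
Tool frame: the origin (TCP) lies between the finger pads; the fingertips stand 19 mm ahead of it and the grasp point (between the pads) is the TCP; z points along the fingers, y is the line along which they close (so a half turn about z gives the same grasp; the last joint's range is limited). The gripper opens to 85 mm and grips with 20 to 120 N. Pads are 22 mm wide; open, the fingers measure 114 mm over their backs; the gripper's body (76 mm by 85 mm) begins 54 mm behind the grasp point. The pads swing forward as they close: fully open they stand 13 mm farther back than shut.
Start: joints at [-0.098, 0.383, 0.044, 1.598, -0.018, 1.161, -0.05], TCP at [0.65, 0, 0.25] pointing down, gripper open.
Joint ranges: [-2.61, 2.61], [-0.41, 2.15], [-1.48, 1.57], [0, 2.5], [-1.57, 4.71], [0.05, 1.97], [-2.85, 2.85]. Speed limits (rad/s): [2.79, 2.79, 3.14, 3.14, 3.14, 3.14, 3.14].

INTERFACE

Orientations are given as a unit quaternion [x, y, z, w].
In Python, from bench import move_ptp, movel, move_j, move_gripper, pause, inverse_kinematics, read_camera, camera_params, MotionError, sign_off, look_for, tip_of, read_time_s, read_qpos, read_joint_vel, read_effort, read_eef_pos, read_tcp_rot, read_ft_force, read_ft_torque, read_finger_gap, read_grasp_force gives the robot as it stands. Calls block until the motion is done:
- move_ptp(position, orientation): joint-space move of the TCP to a pose.
- movel(position, orientation=None, speed=0.15): straight line of the TCP; orientation=None keeps the orientation; speed is the mean speed in m/s.
- move_j(angles): joint-space move.
- move_gripper(opening, effort=None): finger opening in m; effort is the grip in N (None keeps the last); returns when the fingers have stopped.
- pause(seconds).
- inverse_kinematics(position, orientation): joint angles nearest the present ones, or None.
- read_camera(name): name is "scene" or "side" or "wrist"; returns the picture (384x512x3 uint8, red, green, blue); there is no depth.
- camera_params(name): a dict with "K" (3x3 intrinsics, pixels), "camera_from_world" (4x4, takes a point from world to camera coordinates). Camera axes: x right, y down, z forward; pixel columns grow to the right and rows downward; lengths in m; the calibration is good to about 2 mm. A picture is of the moment at which its call begins: read the wrist's pose just before it. camera_params takes no time and is no camera call; for the wrist camera it gives the pose at the moment of the call.
A pose or a line that the arm cannot do raises MotionError and nothing moves.
- sign_off(): hands the job in; it is judged then, once.
Trained networks look in the newest picture that a camera, given by its name, has taken for a name from the list of things; names that differ only in an ending like _2 or _b are one class to them, and where a whole thing is asked for, a point or a joint stands for the part that bears it (a point fixed in the world has none). Each returns a list of dicts, best first, with "confidence" (0 to 1); they miss things now and then, are a little off and sometimes report something else, mostly with a low value. They report only what shows in the picture. A call takes as long as a camera call.
- look_for(camera, name): "at" ([column, row] in pixels, amid what is visible of it).
- tip_of(camera, name): "at" ([column, row] in pixels: a listed point, or the origin of a listed thing).
Readings, each from a call of its own:
- read_time_s(): time.
- read_qpos(): joint angles.
- read_joint_vel(): joint speeds.
- read_effort(): joint torques, N m.
- read_eef_pos(): TCP position.
- read_tcp_rot(): TCP orientation.
- read_ft_force(): force on the tool from outside, world axes, zero at the start.
- read_ft_torque(): the same for the moment, N m.
- read_finger_gap(): finger opening in m.
- read_grasp_force(): force on a finger pad.
Only numpy, scipy, OpenCV 4.12 (cv2) and the standard library are available. Lean on these libraries where they do the work, as an engineer would, in place of code of your own. Each camera call takes 0.05 s, during which the arm holds its last target. There are 200 camera calls.

TASK

The pull-out jar tray on the island is locked shut by its spring bolt. Pull the bolt's black T-handle up against its spring and turn it clockwise into its rest notch so that it stays up by itself, feeling for its stops rather than forcing it, and let go. Then draw the tray gently by its pull handle all the way out to its stops and let go, leaving the jars standing on it and the mug beside it undisturbed.

Things in the scene. Friction and masses are not known exactly. Their poses are not given: they have to be found in the camera images.
- frame: All sizes in mm. Fixed base of the pull-out: low oak board, 400 wide (y) x 320 long (x), with 64 high steel slides along its left and right edges. Origin on the counter under the board, z up. The tray runs out along the frame's -x (towards the robot); everything on the tray keeps the frame's yaw.
- tray: Oak tray with a white front panel, 372 wide, top edge 75 above the counter, face 125 in front of the origin when home. Same origin and axes as frame when home; moves along -x. Side walls 70 high, floor 38. With three jars it weighs about 2 kg; it slides with about 3 N of friction. An angle bracket on the front carries the bolt, 85 to the left of the middle.
- tray_handle (a point): Middle of the tray's pull handle: a level black bar, 12 thick, 120 long along the tray's y, 35 in front of the front panel, 60 above the counter, 55 right of the tray's middle. Pinch it from above, fingers closing along x; 29 clear between bar and panel.
- tray_out (a joint): How far the tray is drawn out, m: 0 home (play 2 mm while locked), 0.100 against its rubber-faced out-stops.
- bolt: Moving part of the spring bolt: black T-handle (60 x 14 x 22 high, red line along its top) on a 33 mm stem, below it a brass cross key (3.6 square, 26 long, parallel to the T) and the steel bolt nose, d 10. Origin at the key's centre on the upright axis; y axis along T and key, z up. It only lifts and turns about z relative to the tray.
- bolt_grip (a point): Centre of the T-handle bar, 46 above bolt's origin, about 108 above the counter while locked. The bar reaches 30 to either side along the bolt's y, 7 along x, 11 up and down. Pinch it from above across its 14 mm, tips no lower than its underside: the sleeve's walls end 4 to 16 below that while locked.
- bolt_lift (a joint): Lift of the bolt, m, 0 locked. The rest depends on how far this sleeve is screwed out (S = 0 to 0.012, hidden): key clear of the lands from 0.0143+S, hard end stop 0.0158+S, at rest in the notch 0.0118+S, on a land 0.0143+S. It pulls down with 7.5 N at 0 plus 0.4 N per mm (14 to 19 N at the end stop), and 1 N per 10 mm/s. The end stop is not to bear over 15 N besides.
- bolt_turn (a joint): Turn of the bolt, rad, growing clockwise seen from above. 0 (+-0.11 play) in the deep slot, T along the tray's y; the rest notch is at 1.31 (+-0.11 play). High walls stop it at -0.11 and, past the notch, at 1.42. It turns only when lifted clear of the lands; let go in between, it stays up on a land but not in the notch. The key is not to be pressed sideways with over 35 N.
- barrel: Steel barrel of the bolt; origin on its axis at the bracket top, 48 above the counter; foot d 29, 12.5 high, with a lock nut. In it sits the slotted sleeve, d 27, screwed out by a hidden 0 to 12. A deep slot on either side (6.4 wide, along the tray's y) holds the key when locked; 75 degrees clockwise of each is a rest notch, 2.5 below the land, with a high wall past it.
- collar: Ring on the bolt inside the barrel, out of sight, that meets the sleeve's inner end stop when the bolt is pulled right up. Origin and axes as bolt.
- keeper: Steel block on the frame under the bolt, 42 x 40, top 34 above the counter, with the 14 mm hole, 8.5 deep, that the bolt nose drops into to lock the tray. Origin as frame.
- stops: The two small rubber-faced out-stops in the front ends of the slides, which the tray meets at the end of its travel. Origin as frame.
- jar1: Clear storage jar of pasta-coloured stock with a light wood lid, d 62, 82 high, about 0.25 kg, standing loose on the tray. Origin at the centre of its underside.
- jar2: The same jar with dark stock and a steel lid.
- jar3: The same jar with pale stock and a darker wood lid.
- mug: White mug, d 80, 85 high, standing on the counter to the right of the frame. Origin at the centre of its underside.

How it is judged:
By the outcome, as a careful person would: the job done as asked, in the order asked, and still so for the second after the job is handed in, with the robot touching nothing.
It also fails if it takes over 72 s, if anything falls off the work surface, if the arm or the gripper's body presses on something with over 40 N, if the wrist force passes 120 N, or if a joint passes its speed limit or range.

## Working session

There is one attempt and no reset: what is moved stays moved. The work goes in short steps, each a Python script; the robot and the scene stay as the last script left them, time stands still between calls to the robot, and variables do not carry over. Pictures are saved under pics/ and viewed, at most 10 in all, crops included, and the job is handed in when it is done.

```bash
ls; mkdir -p pics
cat > h.py <<'E'
import numpy as np, cv2
from bench import *
def ray(cam,px,P=None):
    P=P or camera_params(cam); T=np.array(P["camera_from_world"]);K=np.array(P["K"])
    d=T[:3,:3].T@np.linalg.inv(K)@np.array([px[0],px[1],1.]); o=-T[:3,:3].T@T[:3,3]
    return o,d/np.linalg.norm(d)
def tri(rs):
    A=sum(np.eye(3)-np.outer(d,d) for o,d in rs); b=sum((np.eye(3)-np.outer(d,d))@o for o,d in rs)
    p=np.linalg.solve(A,b); return p,[round(1e3*np.linalg.norm(np.cross(d,p-o)),1) for o,d in rs]
def atz(r,z): o,d=r; return o+d*(z-o[2])/d[2]
def save(n,im): cv2.imwrite('pics/'+n+'.png',im[:,:,::-1])
E
python3 - <<'E'
from h import *
names=["tray_handle","bolt_grip","bolt","barrel","frame","tray","mug","jar1","jar2","jar3","keeper"]
R={}
ims=[]
for c in ["scene","side","wrist"]:
    im=read_camera(c);save(c+'0',im);ims.append(im)
    for n in names:
        t=tip_of(c,n)
        if t:
            R[c,n]=ray(c,t[0]["at"]); print(c,n,[(np.round(q["at"],1),round(q["confidence"],2)) for q in t[:2]])
for n in names:
    rs=[(c,R[c,n]) for c in ["scene","side","wrist"] if (c,n) in R]
    if len(rs)>1:
        p,e=tri([r for _,r in rs]);print(n,np.round(p,4),[c for c,_ in rs],e)
print(read_time_s(),read_tcp_rot(),read_ft_force())
v=np.hstack([ims[0],ims[1]]);
cv2.imwrite('pics/a.png',cv2.resize(np.vstack([np.hstack(ims[:2]),np.hstack([ims[2],ims[2]*0])]),(800,600))[:,:,::-1])
E
```

```text
pics
scene tray_handle [(array([271.5, 119.4]), 0.72)]
scene bolt_grip [(array([323.9,  81.2]), 0.81)]
scene bolt [(array([317.9,  92.3]), 0.7), (array([321.4,  98.3]), 0.64)]
scene barrel [(array([320.9,  96.7]), 0.75)]
scene frame [(array([331.9, 176. ]), 0.74)]
scene tray [(array([334.4, 174.5]), 0.67), (array([338.4, 170.6]), 0.31)]
scene mug [(array([186.4, 214.6]), 0.72)]
scene jar1 [(array([341. , 171.1]), 0.94), (array([294.8, 186.2]), 0.89)]
scene jar2 [(array([341. , 171.1]), 0.94), (array([294.8, 186.2]), 0.89)]
scene jar3 [(array([341. , 171.1]), 0.94), (array([294.8, 186.2]), 0.89)]
side tray_handle [(array([249.6, 263.1]), 0.83)]
side bolt_grip [(array([190.5, 289. ]), 0.62)]
side bolt [(array([189.9, 303.3]), 0.87)]
side barrel [(array([191.7, 309.9]), 0.6)]
side frame [(array([181.9, 250.6]), 0.7)]
side tray [(array([173.2, 253.6]), 0.65)]
side mug [(array([298.5, 200.4]), 0.68), (array([190.5, 304.3]), 0.62)]
side jar1 [(array([212.3, 214.8]), 0.95), (array([172.7, 239.1]), 0.64)]
side jar2 [(array([212.3, 214.8]), 0.95), (array([172.7, 239.1]), 0.64)]
side jar3 [(ar
[... 1017 characters left out ...]
t64(3.8), np.float64(4.7), np.float64(5.0)]
tray [ 0.7421  0.1043 -0.0034] ['scene', 'side', 'wrist'] [np.float64(0.7), np.float64(7.4), np.float64(6.9)]
mug [ 0.6282 -0.2158  0.0068] ['scene', 'side', 'wrist'] [np.float64(0.9), np.float64(1.1), np.float64(1.8)]
jar1 [0.7391 0.0641 0.0867] ['scene', 'side', 'wrist'] [np.float64(36.5), np.float64(57.3), np.float64(33.0)]
jar2 [0.7391 0.0641 0.0867] ['scene', 'side', 'wrist'] [np.float64(36.5), np.float64(57.3), np.float64(33.0)]
jar3 [0.7391 0.0641 0.0867] ['scene', 'side', 'wrist'] [np.float64(36.5), np.float64(57.3), np.float64(33.0)]
1.8 [ 7.07093320e-01  7.07120241e-01 -1.50435242e-05 -2.89328261e-05] [-0.30031132  0.493664    0.62497252]
```

View pics/a.png

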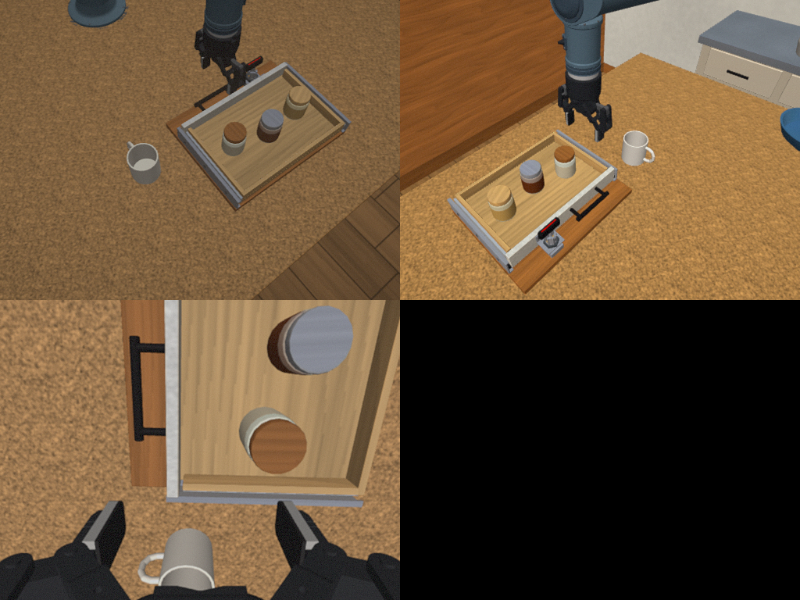

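The overview shows the yard as described: the bolt's T sits on the left of the front panel, the handle bar in the wrist image spans about (137,340)-(137,440) in the mosaic, and the mug is clear to the right. Next I'll measure with scene and side, plus two wrist views.

Run:
```python
from h import *
q=read_tcp_rot()
R={}
for c in ["scene","side"]:
    read_camera(c)
    for n in ["tray_handle","bolt_grip","barrel","bolt"]:
        t=tip_of(c,n)
        if t: R[c,n]=ray(c,t[0]["at"])
move_ptp([0.60,0.07,0.27],q)
vs=[]
for k,p in enumerate([[0.60,0.07,0.27],[0.55,0.02,0.27],[0.58,-0.05,0.2]]):
    if k: move_ptp(p,q)
    P=camera_params("wrist"); im=read_camera("wrist"); save(f'w{k}',im); vs.append(im)
    for n in ["tray_handle","bolt_grip","barrel","bolt","jar1"]:
        t=tip_of("wrist",n)
        if t:
            print(k,n,[(np.round(a["at"],1),round(a["confidence"],2)) for a in t[:2]])
            if n!="jar1": R[f"w{k}",n]=ray("wrist",t[0]["at"],P)
for n in ["tray_handle","bolt_grip","barrel","bolt"]:
    for sel in (["scene","side"],["w0","w1","w2"],["scene","side","w0","w1","w2"]):
        rs=[R[c,n] for c in sel if (c,n) in R]
        if len(rs)>1:
            p,e=tri(rs);print(n,np.round(p,4),sel,e)
cv2.imwrite('pics/b.png',cv2.resize(np.hstack(vs[:2]),(800,300))[:,:,::-1])
```

```text
0 tray_handle [(array([233.5, 185.7]), 0.59), (array([370.1, 221. ]), 0.4)]
0 bolt_grip [(array([240. ,  31.8]), 0.76)]
0 barrel [(array([245.8,  39.8]), 0.77)]
0 bolt [(array([245.8,  41.1]), 0.94)]
0 jar1 [(array([368.2, 219.5]), 0.93), (array([413.3,  19.8]), 0.83)]
1 tray_handle [(array([281. , 131.1]), 0.56)]
1 jar1 [(array([465.4,  79.5]), 0.92), (array([419.7, 175.6]), 0.62)]
2 tray_handle [(array([250.3,  54.9]), 0.55)]
2 jar1 [(array([438.3, 118.7]), 0.94)]
tray_handle [0.576  0.0502 0.0557] ['scene', 'side'] [np.float64(5.9), np.float64(5.9)]
tray_handle [0.5748 0.0487 0.0547] ['w0', 'w1', 'w2'] [np.float64(1.5), np.float64(1.8), np.float64(0.4)]
tray_handle [0.5753 0.0494 0.0558] ['scene', 'side', 'w0', 'w1', 'w2'] [np.float64(6.9), np.float64(4.8), np.float64(1.6), np.float64(1.8), np.float64(1.2)]
bolt_grip [0.5942 0.1952 0.1121] ['scene', 'side'] [np.float64(0.4), np.float64(0.4)]
bolt_grip [0.5916 0.1929 0.1123] ['scene', 'side', 'w0', 'w1', 'w2'] [np.float64(3.8), np.float64(3.0), np.float64(6.9)]
barrel [0.589  0.1935 0.0431] ['scene', 'side'] [np.float64(2.2), np.float64(2.2)]
barrel [0.5892 0.1921 0.043 ] ['scene', 'side', 'w0', 'w1', 'w2'] [np.float64(3.2), np.float64(1.6), np.float64(2.4)]
bolt [0.6406 0.1491 0.1406] ['scene', 'side'] [np.float64(9.7), np.float64(9.7)]
bolt [0.6195 0.1631 0.1438] ['scene', 'side', 'w0', 'w1', 'w2'] [np.float64(22.5), np.float64(22.1), np.float64(31.7)]
```

View pics/b.png

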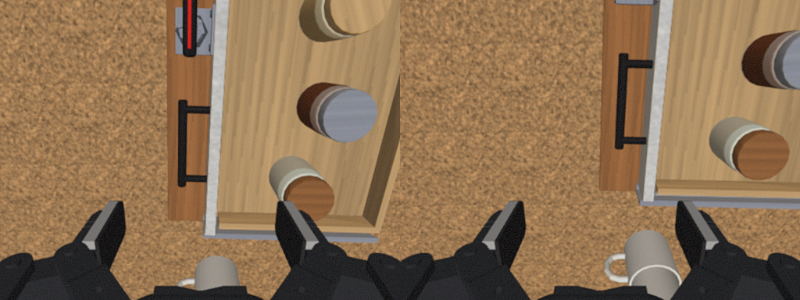

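The two wrist views show the handle bar at mosaic (183,100)-(183,185) and the T at (190,25), cut by the image edge. I'll get the yaw and T centre by segmenting the red line and black bar in views where both are fully visible.

Run:
```python
from h import *
q=read_tcp_rot()
Rc=[];Lc=[];vs=[];G=[];B=[]
for k,p in enumerate([[0.59,0.11,0.28],[0.55,0.13,0.30],[0.61,0.085,0.33]]):
    move_ptp(p,q); pause(.2)
    P=camera_params("wrist"); im=read_camera("wrist"); save(f'v{k}',im); vs.append(im)
    for L,n in ((G,"bolt_grip"),(Lc,"tray_handle"),(B,"barrel")):
        t=tip_of("wrist",n)
        if t: L.append(ray("wrist",t[0]["at"],P))
    f=im.astype(int); m=((f[:,:,0]>110)&(f[:,:,1]<70)&(f[:,:,2]<70)).astype(np.uint8)
    nn,lab,st,ce=cv2.connectedComponentsWithStats(m); i=1+np.argmax(st[1:,4])
    v,u=np.nonzero(lab==i); 
    pts=np.array([atz(ray("wrist",(a,b),P),0.119)[:2] for a,b in zip(u,v)])
    c=pts.mean(0); w=np.linalg.svd(pts-c,full_matrices=False)[2][0]; w*=np.sign(w[1])
    print(k,'red',st[i],ce[i].round(1),c.round(4),'yaw',np.degrees(np.arctan2(-w[0],w[1])).round(2),'len',np.ptp(pts@w).round(4))
    Rc.append(ray("wrist",ce[i],P))
    m=((f.max(2)<45)).astype(np.uint8)
    nn,lab,st,ce=cv2.connectedComponentsWithStats(m)
    for i in range(1,nn):
        if 150<st[i,4]<5000 and st[i,3]>30:
            v,u=np.nonzero(lab==i); pts=np.array([atz(ray("wrist",(a,b),P),0.062)[:2] for a,b in zip(u,v)])
            # left edge per row -> bar line
            rows=sorted(set(v)); e=np.array([pts[(v==r)][np.argmin(u[v==r])] for r in rows])[3:-3]
            s,o=np.polyfit(e[:,1],e[:,0],1); print('  dark',st[i],pts.min(0).round(4),pts.max(0).round(4),'yaw',np.degrees(np.arctan(-s)).round(2))
for n,L in (("red",Rc),("grip",G),("handle",Lc),("barrel",B)):
    if len(L)>1: p,e=tri(L);print(n,p.round(4),e)
cv2.imwrite('pics/c.png',cv2.resize(np.hstack(vs[:2]),(800,300))[:,:,::-1])
```

```text
0 red [253  48   5  59 262] [254.8  75.5] [0.5883 0.1909] yaw -1.01 len 0.0436
  dark [247  39  17  77 818] [0.5804 0.1546] [0.5959 0.2233] yaw -1.41
  dark [ 239  159   39  104 1338] [ 0.5695 -0.0101] [0.611  0.1103] yaw -1.77
1 red [297  79   7  52 223] [299.7 104.1] [0.5883 0.19  ] yaw -0.96 len 0.0433
  dark [290  70  18  69 725] [0.5857 0.151 ] [0.6028 0.2196] yaw -0.42
  dark [ 271  175   40   95 1145] [ 0.5686 -0.0093] [0.611  0.1099] yaw -1.61
2 red [233  29   4  53 209] [234.5  54.9] [0.5881 0.1896] yaw -0.92 len 0.0444
  dark [228  21  15  68 613] [0.5774 0.1593] [0.593  0.2263] yaw -1.23
  dark [ 225  134   34   94 1075] [ 0.5697 -0.0089] [0.6107 0.1086] yaw -1.38
red [0.5883 0.1904 0.1189] [np.float64(0.7), np.float64(0.2), np.float64(0.6)]
grip [0.589  0.1893 0.1157] [np.float64(1.8), np.float64(1.6), np.float64(0.5)]
handle [0.5747 0.0495 0.0561] [np.float64(2.1), np.float64(1.7), np.float64(2.5)]
barrel [0.5909 0.1882 0.0387] [np.float64(1.5), np.float64(0.7), np.float64(1.0)]
```

View pics/c.png

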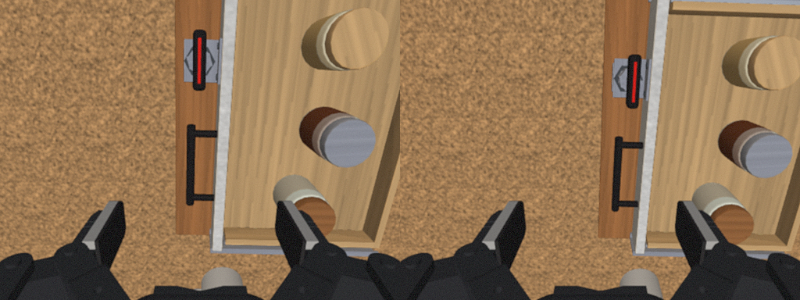

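The T is fully seen at mosaic (200,60): centre (0.588, 0.190), top 0.119. The handle is at (0.575, 0.0495). The y separation of 141 mm matches the nominal 140 mm. Yaw is about -1 to -1.5°. Now I'll grip the T.

```bash
cat >> h.py <<'E'
from scipy.spatial.transform import Rotation as Ro
Q0=Ro.from_quat([2**-.5,2**-.5,0,0])
def qy(deg): return (Ro.from_euler('z',deg,degrees=True)*Q0).as_quat()
def ft(n=4):
    a=[]
    for _ in range(n): a.append(np.r_[read_ft_force(),read_ft_torque()]); pause(.01)
    return np.mean(a,0)
E
python3 - <<'E'
from h import *
print(read_time_s())
q=qy(-1.2)
move_gripper(0.045)
move_ptp([0.5883,0.1905,0.16],q)
movel([0.5883,0.1905,0.118],q,speed=0.06)
pause(.1); b=ft(8); np.save('b.npy',b); print('base',b.round(2))
t=read_time_s(); f=ft(1); print('ft cost',read_time_s()-t)
move_gripper(0.0,effort=50); pause(.1)
print(read_finger_gap(),read_grasp_force(),(ft()-b).round(2),read_eef_pos(),read_qpos()[-1])
t=read_time_s(); p=np.array(read_eef_pos())
movel([p[0],p[1],0.119],q,speed=0.01); print('step',read_time_s()-t,read_eef_pos(),(ft()-b).round(2),read_time_s())
save('g',read_camera("side"))
E
```

```text
7.2
base [ 0.24 -0.1  -0.19  0.01  0.01 -0.  ]
ft cost 0.008399999999999963
0.012788802497814585 53.0171263217926 [ 0.24 -0.47  2.1  -0.02 -0.01 -0.01] [0.58873446 0.1905277  0.11846517] -0.4121414126001101
step 0.25839999999999996 [0.58873682 0.19055951 0.11849263] [ 1.62  0.6  -2.24  0.1  -0.44 -0.01] 10.325
```

Run:
```python
from h import *
b=np.load('b.npy'); q=qy(-1.2); x,y=0.5883,0.1905
z0=0.1182
movel([x,y,z0+0.013],q,speed=0.02); pause(.1)
f=ft()-b; print(13,f.round(2),np.round(read_eef_pos(),4))
prev=f[2]; h=13; base=[]
while h<29:
    h+=0.5; movel([x,y,z0+h/1e3],q,speed=0.01); pause(.06)
    f=ft()-b; print(h,f.round(2),np.round(read_eef_pos(),4)[2])
    exp=prev-0.2
    if f[2]<exp-1.5: break
    prev=f[2]
print(read_time_s(),read_finger_gap())
```

```text
13 [ -1.59   2.18 -12.49   0.47   0.16  -0.02] [0.5868 0.1905 0.1306]
13.5 [ -2.61   2.11 -12.9    0.48   0.47  -0.02] 0.1312
14.0 [ -2.78   2.21 -13.3    0.48   0.57   0.02] 0.1321
14.5 [ -2.9    2.06 -13.43   0.53   0.59   0.02] 0.1327
15.0 [-2.690e+00  2.300e+00 -1.309e+01  5.300e-01  5.800e-01  1.000e-02] 0.1332
15.5 [ -2.26   2.59 -13.64   0.51   0.57   0.02] 0.1337
16.0 [ -2.71   2.55 -13.72   0.47   0.58   0.03] 0.1342
16.5 [-2.900e+00  2.710e+00 -1.422e+01  5.200e-01  5.600e-01 -1.000e-02] 0.1347
17.0 [-2.250e+00  2.510e+00 -1.435e+01  5.200e-01  5.800e-01 -1.000e-02] 0.1352
17.5 [ -2.46   2.4  -14.08   0.53   0.56  -0.  ] 0.1357
18.0 [ -2.63   2.5  -14.58   0.52   0.54   0.02] 0.1362
18.5 [ -2.28   2.85 -15.08   0.51   0.53   0.  ] 0.1367
19.0 [ -2.04   2.42 -15.23   0.53   0.52   0.03] 0.1372
19.5 [-2.780e+00  2.480e+00 -1.537e+01  5.600e-01  5.000e-01  1.000e-02] 0.1377
20.0 [ -1.     2.82 -19.05   0.65   0.19  -0.  ] 0.1378
16.05 0.012766022822512052
```

```bash
cat > rot.py <<'E'
from h import *
b=np.load('b.npy'); c=np.array([0.5883,0.1905,0.1182+0.0190]); 
movel(c,qy(-1.2),speed=0.01); pause(.06); f=ft()-b; print('backoff',f.round(2),np.round(read_eef_pos(),4))
a=-1.2
for s in [2,2,3]+[5]*14:
    d=np.clip(f[:2]*0.00012,-3e-4,3e-4); c[:2]+=d
    if a-s<-76.5: break
    a-=s; movel(c,qy(a),speed=0.01); pause(.05); f=ft()-b
    e=np.array(read_eef_pos()); print(round(a,1),'cmd',(c*1e3).round(2),'eef',(e*1e3).round(1),f.round(2))
    if abs(f[5])>0.25 or np.hypot(*f[:2])>9 or f[2]<-20: print('STOP');break
print(read_time_s(),a,read_finger_gap())
np.save('c.npy',np.r_[c,a])
E
python3 rot.py
```

```text
backoff [ -2.11   2.13 -14.46   0.51   0.58  -0.  ] [0.5883 0.1905 0.1376]
-3.2 cmd [588.05 190.76 137.2 ] eef [588.3 190.5 137.5] [ -2.44   1.75 -14.55   0.41   0.45  -0.02]
-5.2 cmd [587.75 190.97 137.2 ] eef [588.4 190.5 137.5] [ -0.97   0.77 -14.59   0.24   0.23  -0.  ]
-8.2 cmd [587.64 191.06 137.2 ] eef [588.4 190.5 137.4] [ 1.80e-01  8.40e-01 -1.47e+01  1.10e-01 -2.00e-02 -1.00e-02]
-13.2 cmd [587.66 191.16 137.2 ] eef [588.5 190.6 137.4] [ 1.620e+00 -1.400e-01 -1.492e+01 -5.000e-02 -2.900e-01 -1.000e-02]
-18.2 cmd [587.85 191.14 137.2 ] eef [588.6 190.5 137.5] [  2.04  -1.09 -14.5   -0.25  -0.48   0.02]
-23.2 cmd [588.1  191.01 137.2 ] eef [588.4 190.5 137.3] [  2.26  -1.74 -14.24  -0.39  -0.53   0.04]
-28.2 cmd [588.37 190.8  137.2 ] eef [588.5 190.5 137.2] [  2.32  -2.49 -14.27  -0.49  -0.53   0.02]
-33.2 cmd [588.65 190.5  137.2 ] eef [588.6 190.4 137.2] [  1.72  -1.99 -14.4   -0.45  -0.49   0.02]
-38.2 cmd [588.85 190.27 137.2 ] eef [588.7 190.3 137.1] [  1.95  -2.15 -14.74  -0.43  -0.47   0.02]
-43.2 cmd [589.09 190.01 137.2 ] eef [588.8 190.2 137.1] [  1.1   -1.73 -14.34  -0.37  -0.35   0.05]
-48.2 cmd [589.22 189.8  137.2 ] eef [588.9 190.1 137.1] [  1.16  -1.5  -14.23  -0.26  -0.29   0.  ]
-53.2 cmd [589.36 189.62 137.2 ] eef [589.  190.  137.1] [  0.77  -1.49 -15.11  -0.17  -0.18   0.02]
-58.2 cmd [589.45 189.44 137.2 ] eef [589.1 189.8 137.1] [  0.16  -0.61 -14.18  -0.08  -0.1    0.02]
-63.2 cmd [589.47 189.37 137.2 ] eef [589.2 189.7 137.1] [  0.44  -0.28 -14.79   0.    -0.09   0.02]
-68.2 cmd [589.52 189.33 137.2 ] eef [589.3 189.6 137.1] [-1.000e-01 -5.600e-01 -1.498e+01  2.000e-02 -1.000e-02  2.000e-02]
-73.2 cmd [589.51 189.27 137.2 ] eef [589.3 189.5 137.1] [ 7.000e-02  1.200e-01 -1.455e+01  4.000e-02  2.000e-02  1.000e-02]
21.725 -73.2 0.012995978985245921
```

Run:
```python
from h import *
b=np.load('b.npy'); *c,a=np.load('c.npy'); c=np.array(c)
while a>-85:
    a-=1.5; movel(c,qy(a),speed=0.01); pause(.05); f=ft()-b; print(round(a,1),f.round(2))
    if abs(f[5])>0.12: break
a=a+6.2; movel(c,qy(a),speed=0.01); pause(.05); print('back',a,(ft()-b).round(2))
for k in range(12):
    c[2]-=0.0005; movel(c,qy(a),speed=0.01); pause(.05); f=ft()-b; print(round(c[2]*1e3,1),f.round(2),np.round(read_eef_pos(),4)[2])
    if f[2]>-4: break
np.save('c.npy',np.r_[c,a]); print(read_time_s())
```

```text
-74.7 [-1.13e+00 -1.00e-02 -1.46e+01  5.00e-02  1.00e-01  4.00e-02]
-76.2 [-6.00e-01  4.10e-01 -1.49e+01  7.00e-02  1.20e-01 -1.00e-02]
-77.7 [ -0.88   0.27 -14.68   0.07   0.15  -0.02]
-79.2 [ -1.22   0.08 -14.66   0.04   0.23  -0.02]
-80.7 [ -1.57  -0.04 -14.98   0.02   0.23   0.  ]
-82.2 [ -1.33   0.07 -14.71  -0.     0.28  -0.03]
-83.7 [ -2.27  -0.22 -14.8   -0.07   0.29  -0.02]
-85.2 [ -2.08  -0.56 -14.48  -0.13   0.35   0.09]
back -79.0 [-1.890e+00 -4.200e-01 -1.453e+01 -6.000e-02  3.700e-01 -1.000e-02]
136.7 [ -2.13  -0.94 -14.14  -0.05   0.47  -0.03] 0.1367
136.2 [ -2.12  -0.62 -13.97  -0.05   0.49  -0.03] 0.1362
135.7 [ -2.35   0.09 -13.6   -0.1    0.46  -0.03] 0.1357
135.2 [-2.230e+00 -6.700e-01 -1.375e+01 -9.000e-02  4.600e-01 -1.000e-02] 0.1352
134.7 [ -2.51  -0.56 -13.75  -0.1    0.46  -0.  ] 0.1347
134.2 [ -1.89  -0.66 -13.12  -0.09   0.4   -0.02] 0.1342
133.7 [-2.240e+00 -5.300e-01 -1.301e+01 -1.100e-01  3.900e-01 -1.000e-02] 0.1337
133.2 [ -2.74  -1.23 -10.65  -0.15   0.55  -0.04] 0.1335
132.7 [-2.63 -0.95 -6.49 -0.27  0.55  0.02] 0.1335
132.2 [-2.42 -1.85 -2.26 -0.45  0.56 -0.01] 0.1333
28.0667
```

Felt the end stop, then the notch floor 4.2 mm below it (4.0 expected for the notch, 1.5 for a land). Release and verify.

Run:
```python
from h import *
*c,a=np.load('c.npy'); c=np.array(c)
move_gripper(0.045); c[2]=0.2; movel(c,qy(a),speed=0.12)
q=qy(-1.5); vs=[];Rc=[];H=[]
for k,p in enumerate([[0.57,0.11,0.24],[0.55,0.07,0.26]]):
    move_ptp(p,q); pause(.15)
    P=camera_params("wrist"); im=read_camera("wrist"); vs.append(im)
    t=tip_of("wrist","tray_handle")
    if t: H.append(ray("wrist",t[0]["at"],P))
    f=im.astype(int); m=((f[:,:,0]>110)&(f[:,:,1]<70)&(f[:,:,2]<70)).astype(np.uint8)
    nn,lab,st,ce=cv2.connectedComponentsWithStats(m); i=1+np.argmax(st[1:,4]); print(st[i],ce[i]); Rc.append(ray("wrist",ce[i],P))
    v,u=np.nonzero(lab==i); pts=np.array([atz(ray("wrist",(x,y),P),0.135)[:2] for x,y in zip(u,v)])
    w=np.linalg.svd(pts-pts.mean(0),full_matrices=False)[2][0]; w*=np.sign(w[0]); print('angle cw from y',90-np.degrees(np.arctan2(w[1],w[0])))
    # black bar middle at z=.062
    m=((f.max(2)<45)).astype(np.uint8); nn,lab,st,ce=cv2.connectedComponentsWithStats(m)
    for i in range(1,nn):
        if st[i,4]>400 and 60<st[i,3]<140:
            v,u=np.nonzero(lab==i); pts=np.array([atz(ray("wrist",(x,y),P),0.060)[:2] for x,y in zip(u,v)]); print('dark',st[i],pts.min(0).round(4),pts.max(0).round(4))
for L in (Rc,H):
    if len(L)>1: print(tri(L))
print(read_time_s()); cv2.imwrite('pics/d.png',cv2.resize(np.hstack(vs),(800,300))[:,:,::-1])
```

```text
[249  74  68  20 387] [282.86821705  83.71317829]
angle cw from y 78.98978049195608
dark [ 259  173   43  113 1661] [ 0.5692 -0.0116] [0.6112 0.1095]
dark [190 246  19  90 836] [ 0.4963 -0.0739] [0.5176 0.0353]
dark [305 246  18  89 820] [ 0.6165 -0.0759] [0.6351 0.0328]
dark [    2   275   509   109 20126] [ 0.2653 -0.1521] [0.8597 0.0029]
[278  11  66  21 387] [310.56072351  20.5994832 ]
angle cw from y 78.9152789075395
dark [ 276  128   45  114 1628] [ 0.5686 -0.0106] [0.6116 0.1086]
dark [    2   246   509   138 21657] [ 0.2256 -0.214 ] [ 0.8594 -0.0144]
dark [304 246  19  89 847] [ 0.5991 -0.1329] [ 0.6197 -0.0171]
(array([0.58855257, 0.18922869, 0.13400705]), [np.float64(0.0), np.float64(0.0)])
(array([0.54460625, 0.19030349, 0.43501159]), [np.float64(20.3), np.float64(20.3)])
31.2667
```

View pics/d.png

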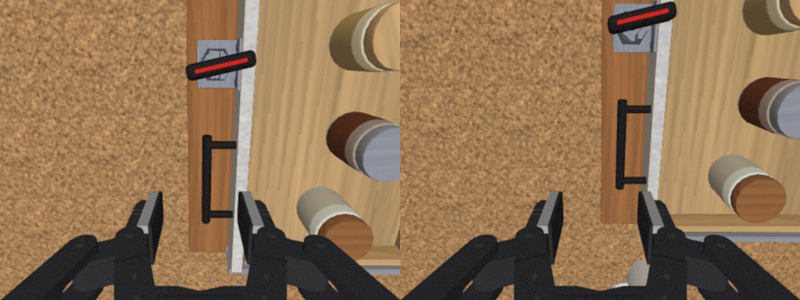

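The T now stands raised and turned at mosaic (222,65), z 0.134 (15 mm up), 77° clockwise: in the notch. The handle bar is at (207,135)-(207,222). Now pull the tray.

Run:
```python
from h import *
q=qy(-1.5); h=np.array([0.576,0.049,0.067])
move_gripper(0.026)
move_ptp(h+[0,0,.05],q); movel(h,q,speed=0.06); pause(.1); b=ft(8); np.save('b2.npy',b); print(b.round(2))
move_gripper(0,effort=40); pause(.1); print(read_finger_gap(),read_grasp_force(),(ft()-b).round(2),np.round(read_eef_pos(),4))
e=np.deg2rad(-1.5); u=-np.array([np.cos(e),np.sin(e),0])
def go(d,s):
    movel(h+u*d,q,speed=s); pause(.08); f=ft()-b; print(round(d*1e3,1),f.round(2),np.round(read_eef_pos(),4)); return f
for d in (.006,.02): f=go(d,.02)
if abs(f[0])<9:
    f=go(.09,.035); d=.09
    while d<.108:
        f0=f; d+=.001; f=go(d,.01)
        if abs(f[0])>9: break
print(read_time_s())
np.save('h.npy',np.r_[h+u*d])
```

```text
[-0.16  0.34  0.3  -0.01  0.01  0.01]
0.01033044209964363 39.12335515022278 [-1.13 -0.31  3.73 -0.    0.34 -0.04] [0.5761 0.049  0.0675]
6.0 [ 2.12 -0.92  4.12 -0.01 -0.36 -0.04] [0.5706 0.0492 0.0675]
20.0 [ 1.59 -0.08  6.78 -0.01 -0.4  -0.07] [0.5556 0.0497 0.0675]
90.0 [ 2.08 -0.16  6.59  0.05 -0.49 -0.07] [0.4859 0.0517 0.0674]
91.0 [ 2.15 -0.34  6.78  0.07 -0.49 -0.02] [0.4848 0.0517 0.0674]
92.0 [ 2.34 -0.12  6.77  0.05 -0.47 -0.05] [0.4838 0.0517 0.0674]
93.0 [ 2.44 -0.16  6.72  0.07 -0.47 -0.05] [0.4829 0.0518 0.0674]
94.0 [ 1.52 -0.09  6.97  0.07 -0.44 -0.04] [0.4819 0.0518 0.0674]
95.0 [ 1.93 -0.38  6.32  0.07 -0.44 -0.06] [0.4809 0.0519 0.0674]
96.0 [ 1.9   0.1   6.57  0.08 -0.47 -0.06] [0.4798 0.0519 0.0674]
97.0 [ 2.3  -0.31  6.75  0.06 -0.51 -0.06] [0.4789 0.0519 0.0674]
98.0 [ 2.19  0.12  6.61  0.06 -0.47 -0.03] [0.4779 0.0519 0.0674]
99.0 [ 2.22 -0.07  6.72  0.06 -0.44 -0.06] [0.4769 0.052  0.0674]
100.0 [ 2.25  0.48  6.68  0.05 -0.45 -0.06] [0.4759 0.052  0.0674]
101.0 [ 4.54  0.05  5.25  0.11 -0.89 -0.03] [0.4758 0.052  0.0674]
102.0 [ 6.24  0.44  3.01  0.1  -1.25 -0.05] [0.4757 0.052  0.0674]
103.0 [ 8.29  0.04  0.45  0.11 -1.69 -0.04] [0.4757 0.052  0.0675]
104.0 [10.22 -0.25 -2.76  0.08 -2.05 -0.02] [0.4756 0.052  0.0675]
42.725
```

Run:
```python
from h import *
q=qy(-1.5); h=np.array([0.576,0.049,0.067]); e=np.deg2rad(-1.5); u=-np.array([np.cos(e),np.sin(e),0])
movel(h+u*.1015,q,speed=.01); pause(.1)
move_gripper(0.028); pause(.1); p=h+u*.1015; print((ft()-np.load('b2.npy')).round(2))
movel(p+[0,0,.18],q,speed=.12); pause(.3)
vs=[]
for c in ["scene","side"]:
    vs.append(read_camera(c))
R=[ray(c,tip_of(c,"mug")[0]["at"]) for c in ["scene","side"]]; print('mug',tri(R))
P=camera_params("wrist");im=read_camera("wrist");vs.append(im); f=im.astype(int)
m=((f.max(2)<45)).astype(np.uint8); nn,lab,st,ce=cv2.connectedComponentsWithStats(m)
for i in range(1,nn):
    if st[i,4]>400 and 40<st[i,3]<140:
        v,w=np.nonzero(lab==i); pts=np.array([atz(ray("wrist",(x,y),P),0.060)[:2] for x,y in zip(w,v)]); print('dark',st[i],pts.min(0).round(4),pts.max(0).round(4))
cv2.imwrite('pics/e.png',cv2.resize(np.vstack([np.hstack(vs[:2]),np.hstack([vs[2],vs[2]*0])]),(800,600))[:,:,::-1]); print(read_time_s())
```

```text
[ 0.22 -0.38 -0.46 -0.   -0.04 -0.02]
mug (array([ 0.65494019, -0.00989494, -0.13148487]), [np.float64(199.4), np.float64(199.4)])
dark [ 252  105   45  123 1884] [ 0.4685 -0.0074] [0.5114 0.1118]
dark [215 244  12  90 557] [ 0.425 -0.137] [ 0.4402 -0.0255]
45.875
```

View pics/e.png

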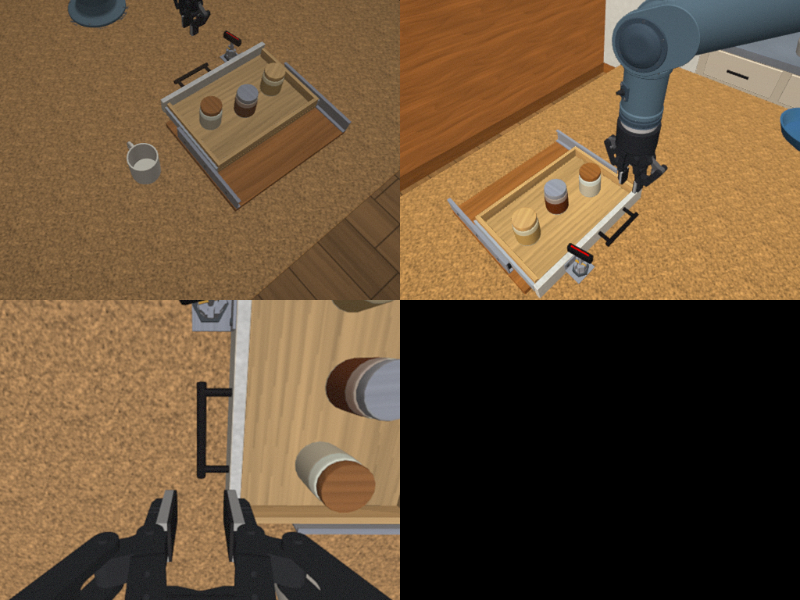

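The final picture shows the tray out about 100 mm (handle at x 0.469, previously 0.569). The jars are upright at (212,110), (247,100) and (273,78). The T is still up at (233,40), the mug is unmoved at (143,162), and the gripper is clear.

```bash
python3 -c "
from bench import *
print(sign_off())"
```

```text
the job is handed in; nothing more can be done
None
```

The job is handed in at about 46 s: the bolt rests raised in its notch, the tray is fully out against its stops, the three jars are standing, and the mug has not moved.

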